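# Put four counter things back on their own stands

### The arm

A 6-joint arm with a two-finger parallel gripper is mounted at the origin on a cart in front of the work surface, level with it; the furniture and walls round the work are solid. World frame = base frame: x ahead of the robot, y to its left, z up, the work surface at z = 0. Lengths are in m, angles in rad, forces in N, time in s.
With the tool pointing down it reaches from about 0.3 to 0.75 m from the base axis. Payload 8.5 kg.
Tool frame: the origin (TCP) lies where the fingers leave the gripper's body, on its centre line; the fingertips stand 64 mm ahead of it and the grasp point (between the pads) lies 45 mm ahead of it; z points along the fingers, y is the line along which they close (so a half turn about z gives the same grasp; the last joint's range is limited). The gripper opens to 88 mm and grips with 3 to 60 N. Pads are 18 mm wide; open, the fingers measure 123 mm over their backs; the gripper's body (75 mm by 187 mm) begins 45 mm behind the grasp point.
Start: joints at [0.926, 0.381, 1.297, -0, 1.464, -0.215], TCP at [0.229, 0.5, 0.303] pointing down, gripper open.
Joint ranges: [-3.11, 3.11], [-0.89, 2.33], [0.22, 2.48], [-1.42, 4.56], [0.17, 2.85], [-2.88, 2.88]. Speed limits (rad/s): [2.39, 2.39, 3.14, 3.14, 3.14, 3.14].

### API

Orientations are given as [roll, pitch, yaw] about the fixed x, y, z axes, in that order (R = Rz(yaw) Ry(pitch) Rx(roll)).
In Python, from bench import bot gives the robot as it stands.
- The arm moves only by the tool move_arm, never from a script. Its argument "plan" is a list of rows, each an object of numbers: "dx", "dy", "dz": the shift along the tool's x, y, z in m; "spin": the turn about the tool's z in rad; "grip": the closure, from -1 (fully open) to 1 (shut). A call has 1 to 5 rows; each row shifts and turns the commanded pose from where the row before left it, along the tool's axes as they then stand; what a row does not reach is not made up. A row lasts 1/8 s, in which the tool goes at most 62.5 mm and 10.7 degrees, less where a joint would pass 70% of its speed; a pose out of reach is approached as far as the arm can. A call is refused whole if a number of a shift passes 0.0625 or a number of a turn 0.188, either way. A call with a gripper value outside its range is refused whole. The fingers move at their own pace and stop on an object; "force" is the grip in N (left out, the last holds). Time passes only in rows, so rows that do not move let the fingers close. It gives the time, the measured TCP pose, the force, the opening and the grip force at its end, in the units of the state.
- bot.get_obs(): the state, without advancing time (a new reading comes with each control period).
- bot.grab_frame(name): name is "scene" or "top" or "wrist"; returns a dict with "pixels" (384x512x3 uint8, red, green, blue), "intrinsics" (3x3 intrinsics, pixels), "D" ([k1, k2, p1, p2, k3] as OpenCV has them; the pictures are not rectified), "origin" and "attitude" of the camera in the world. Camera axes: x right, y down, z forward; pixel columns grow to the right and rows downward; lengths in m; the calibration is good to about 2 mm. A picture is of the moment at which its call begins. There is no depth.
- bot.sign_off(): hands the job in; it is judged then, once.
The state is a dict: "time": time; "qpos": joint angles; "qvel": joint speeds; "joint_torque": joint torques, N m; "eef_pos": TCP position; "tool_rot": TCP orientation; "force": force on the tool from outside, world axes, zero at the start; "wrist_torque": the same for the moment, N m; "opening": finger opening in m; "grip_force": force on a finger pad.
Only numpy, scipy, OpenCV 4.12 (cv2) and the standard library are available. Lean on these libraries where they do the work, as an engineer would, in place of code of your own. Each camera call takes 0.05 s, during which the arm holds its last target. There are 200 camera calls.

### The job

The four things on the small stands to the left of the coffee grinder have got mixed up, each standing on another's place: put the tamper in the middle of the square rubber mat, the small white cup (left upside down) in the middle of the round cork coaster, the salt shaker in the middle of the six-sided tile and the pepper mill in the middle of the oblong wooden board. The empty round steel plate is free for parking things while you swap. Never tip any of the four over, leave the olive jar where it stands, and leave everything standing released on its own stand.

Things in the scene. Friction and masses are not known exactly. Their poses are not given: they have to be found in the camera images.
- tamper: coffee tamper, 86 mm high: steel foot 58 mm across and 30 mm high, above it a dark brown wooden knob (z 30 to 86 mm) at most 39 mm across; take it by the knob about 62 mm up. Round. Origin: centre of the underside; z up. About 0.4 kg. Starts on the cork coaster or the six-sided tile
- cup: small white espresso cup, upside down, 62 mm high, round body 60 mm across, handle on its +x side (at first roughly towards the robot). Origin on the underside plane; the centre of the round body lies at x = -9 mm, y = 0 in the cup's frame, and belongs over the coaster's middle. Take it across the body along its y axis, 40 mm up. Starts on the square mat or the oblong board
- pepper_mill: turned wooden pepper mill, 150 mm high, round, body at most 58 mm across up to z 108 mm; head 50 mm across from z 109 to 139 mm (it does not turn), small metal knob on top; take it by the head about 122 mm above its underside. Origin: centre of the underside; z up. About 0.18 kg. Starts on the six-sided tile or the cork coaster
- salt_shaker: glass salt shaker with a grey domed cap, 90 mm high, round: body at most 44 mm across up to z 74 mm, cap 34 mm across above; take it about 55 mm above its underside. Origin: centre of the underside; z up. About 0.1 kg. Starts on the oblong board or the square mat
- square_mat: tamping mat of black rubber, square, 96 x 96 mm (not the larger mat behind the grinder), 8 mm thick, flat and fixed: the tamper's place. Origin: centre of its underside, on the worktop; its top is at z = 8 mm
- cork_coaster: round cork coaster, 96 mm across, 8 mm thick, flat and fixed: the cup's place. Origin: centre of its underside; top at z = 8 mm
- hex_tile: six-sided pale ceramic tile, 108 mm over its corners, 8 mm thick, flat and fixed: the salt shaker's place. Origin: centre of its underside; top at z = 8 mm
- oblong_board: oblong dark wooden board, 80 x 116 mm (x, y), 8 mm thick, flat and fixed: the pepper mill's place. Origin: centre of its underside; top at z = 8 mm
- steel_plate: round flat steel plate, 116 mm across, 8 mm thick, fixed, empty at the start: the free spot. Origin: centre of its underside; top at z = 8 mm. (Not part of the job: a coffee grinder 0.5 m tall stands to the right of the five stands, at x 0.53 to 0.8 m, y -0.14 to 0.05 m; keep arm and gripper clear of it)
- olive_jar: closed jar with a green lid, 69 mm across, 84 mm high, loose on the worktop left of the stands (a like one further back is fixed), not part of the job: leave it alone. Origin: centre of its underside
Not all that is in view belongs to the job. What is meant by the cork_coaster is not orange, and is the larger of those in its own colour.

How it is judged:
By the outcome, as a careful person would: the job done as asked, in the order asked, and still so for the second after the job is handed in, with the robot touching nothing.
It also fails if it takes over 134 s, if anything falls off the work surface, if the arm or the gripper's body presses on something with over 40 N, if the wrist force passes 120 N, or if a joint passes its speed limit or range.

## Working session

There is one attempt and no reset: what is moved stays moved. The work goes in short steps, Python scripts to look and compute and a tool call to move; the robot and the scene stay as the last step left them, time stands still between calls to the robot, and variables do not carry over. Pictures are saved under pics/ and viewed, at most 18 in all, crops included, and the job is handed in when it is done.

Besides the shell and the picture viewer there is one more tool, called as name(argument=value, ...) on one line, values as JSON. move_arm: Moves the arm, as the interface text tells. Its arguments: {"type":"object","properties":{"plan":{"type":"array","items":{"type":"object","properties":{"dx":{"type":"number"},"dy":{"type":"number"},"dz":{"type":"number"},"spin":{"type":"number"},"grip":{"type":"number"}}}},"force":{"type":"number"}},"required":["plan"]}

```bash
mkdir -p pics; ls; cat > h.py <<'E'
import cv2,numpy as np
from bench import bot
def shot(n,f):
    d=bot.grab_frame(n); cv2.imwrite(f'pics/{f}.png',d['pixels'][:,:,::-1]); np.save(f'pics/{f}.npy',d,allow_pickle=True); return d
E
python3 - <<'E'
from h import *
for n in('top','scene','wrist'):
    d=shot(n,n+'0'); print(n,d['intrinsics'].tolist() if hasattr(d['intrinsics'],'tolist') else d['intrinsics'],d['D'],d['origin'],d['attitude'])
print(bot.get_obs())
E
```

```text
pics
top [[406.74758174537874, 0.0, 259.3489165141769], [0.0, 406.74758174537874, 191.93725880283796], [0.0, 0.0, 1.0]] [-0.03984453  0.          0.          0.          0.        ] [0.41001875 0.32464021 1.25626774] [-3.05947038 -0.01742691 -1.59580506]
scene [[413.84253903969034, 0.0, 254.03459682414322], [0.0, 413.84253903969034, 203.15376960398746], [0.0, 0.0, 1.0]] [-0.00350465  0.          0.          0.          0.        ] [0.02619424 1.25155946 0.58131731] [-2.04697016 -0.02259668 -2.66110348]
wrist [[295.38056012535134, 0.0, 257.8038066418062], [0.0, 295.38056012535134, 190.21561354459422], [0.0, 0.0, 1.0]] [0.00869082 0.         0.         0.         0.        ] [0.15904012 0.53224727 0.38447708] [2.83505065e+00 1.83633724e-03 1.14138109e+00]
{'time': 0.15, 'qpos': array([ 9.25695998e-01,  3.81026285e-01,  1.29801711e+00, -2.37265723e-05,
        1.46363244e+00, -2.15277555e-01]), 'qvel': array([-0.00114384, -0.00108532, -0.00052641,  0.00052215, -0.00044984,
       -0.00047338]), 'joint_torque': array([ 1.38838554e-03, -4.38079011e+01, -2.24619144e+01,  7.12677045e-02,
        3.43279168e-02, -5.84383656e-05]), 'eef_pos': array([0.2290936 , 0.4998522 , 0.30231106]), 'tool_rot': array([-3.14052944e+00, -2.08343959e-04,  2.71177232e+00]), 'force': array([-0.49108253, -0.32616176, -1.08189186]), 'wrist_torque': array([-0.03249493,  0.02553869, -0.04988232]), 'grip_force': 0.0, 'opening': 0.08838492220946517}
```

View pics/top0.png

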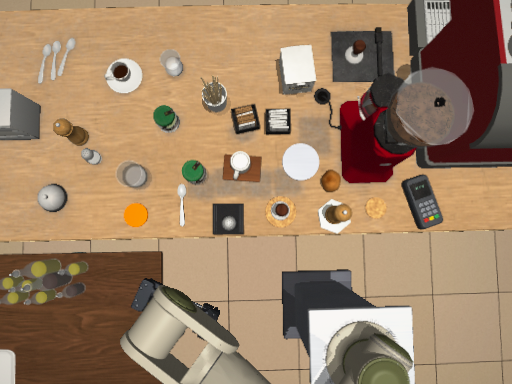

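View pics/scene0.png

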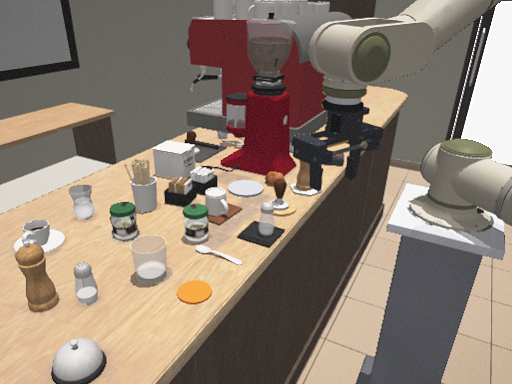

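Both views show the stands. In the top view: mat with salt (228,219), board with cup (242,167), coaster with tamper (281,211), hex with pepper mill (337,215), empty plate (301,161), and olive jar (195,171). I'll rectify a crop onto z=8 mm.

```bash
cat >> h.py <<'E'
from scipy.spatial.transform import Rotation as Ro
def pose(d): 
    a=np.array(d['attitude']); return (a if a.shape==(3,3) else Ro.from_euler('xyz',a).as_matrix()),np.array(d['origin'])
def ray(d,uv,z):
    R,o=pose(d); p=cv2.undistortPoints(np.float64(uv).reshape(-1,1,2),np.array(d['intrinsics']),np.array(d['D'])).reshape(-1,2)
    v=np.c_[p,np.ones(len(p))]@R.T; return (o+v*((z-o[2])/v[:,2:]))[:,:2]
def proj(d,P):
    R,o=pose(d); return cv2.projectPoints(np.float64(P).reshape(-1,1,3),cv2.Rodrigues(R.T)[0],-R.T@o,np.array(d['intrinsics']),np.array(d['D']))[0].reshape(-1,2)
def load(f): return np.load(f'pics/{f}.npy',allow_pickle=True).item()
def rect(d,z,x0,x1,y0,y1,s):
    # ground map: image up=+x, right=-y, s px per m
    X,Y=np.meshgrid(x1-np.arange(int((x1-x0)*s))/s, y1-np.arange(int((y1-y0)*s))/s,indexing='ij')
    uv=proj(d,np.c_[X.ravel(),Y.ravel(),np.full(X.size,z)]).astype(np.float32).reshape(*X.shape,2)
    return cv2.remap(d['pixels'],uv[...,0],uv[...,1],cv2.INTER_CUBIC)[:,:,::-1].copy()
E
python3 - <<'E'
from h import *
d=load('top0')
for n,u,z in [('mat',(228,219),.008),('board',(242,167),.008),('plate',(301,161),.008),('coaster',(281,211),.008),('hex',(335,216),.008),('jar',(193,170),.084),('salt',(230,224),.098),('pep',(346,212),.158)]: print(n,ray(d,u,z).round(3))
im=rect(d,.008,.28,.58,-.02,.46,1650)
for k in range(0,48,5):
    c=int((.46-(k/100))*1650); cv2.line(im,(c,0),(c,8),(0,0,255),1)
cv2.imwrite('pics/r0.png',im)
E
```

```text
mat [[0.431 0.398]]
board [[0.591 0.352]]
plate [[0.606 0.169]]
coaster [[0.452 0.235]]
hex [[0.432 0.069]]
jar [[0.574 0.493]]
salt [[0.416 0.388]]
pep [[0.44  0.069]]
```

View pics/r0.png

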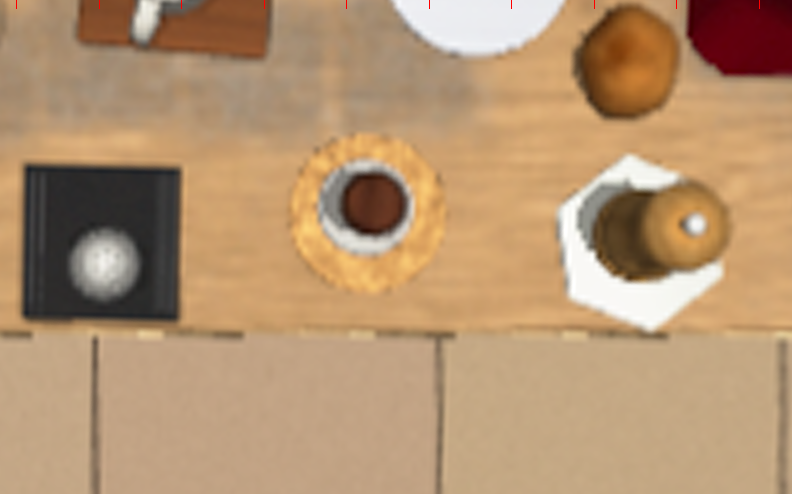

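move_arm(plan=[{"spin":-0.143,"dz":-0.015},{"spin":-0.143,"dz":-0.015},{"spin":-0.143,"dz":-0.015},{}])

```text
schema error: expected keys dx, dy, dz, spin, grip
```

move_arm(plan=[{"dx":-0.03,"dy":-0.04},{"dx":-0.03,"dy":-0.04},{"dx":-0.03,"dy":-0.04},{"dx":-0.03,"dy":-0.04},{"dx":-0.03,"dy":-0.04}])

```text
schema error: expected keys dx, dy, dz, spin, grip
```

move_arm(plan=[{},{}])

```text
schema error: expected keys dx, dy, dz, spin, grip
```

```bash
python3 - <<'E'
from h import *
d=shot('wrist','w1'); o=bot.get_obs(); print(o['eef_pos'],o['tool_rot'],o['qpos'],o['force'],o['time'],d['origin'],d['attitude'])
im=rect(d,.008,.34,.70,0.0,.48,1650); cv2.imwrite('pics/w1r.png',im)
E
```

```text
[0.22910869 0.49989624 0.30240353] [-3.14081610e+00 -1.68508468e-04  2.71180384e+00] [ 9.25715131e-01  3.80947856e-01  1.29786793e+00 -1.28724547e-06
  1.46357150e+00 -2.15292305e-01] [ 0.04283067  0.30342342 -0.41042014] 0.2 [0.15904709 0.53225673 0.38455797] [2.83500812e+00 1.63660896e-03 1.14138093e+00]
```

View pics/w1r.png

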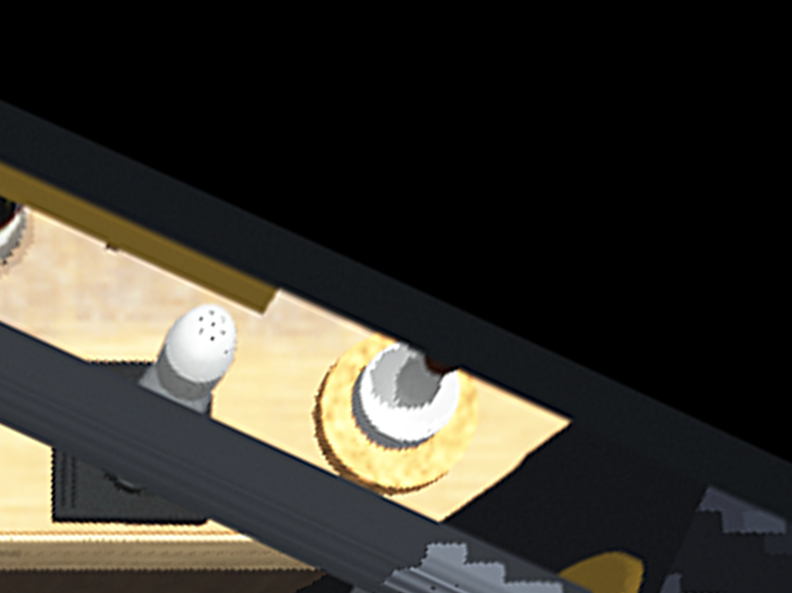

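The calls were refused because every row needs all the keys, so nothing moved. This view, taken from the start pose, shows mostly the fingers, with the salt cap near (205,345) and the tamper foot near (410,395).

move_arm(plan=[{"dx":0,"dy":0,"dz":-0.015,"spin":-0.143,"grip":-1},{"dx":0,"dy":0,"dz":-0.015,"spin":-0.143,"grip":-1},{"dx":0,"dy":0,"dz":-0.015,"spin":-0.143,"grip":-1},{"dx":0,"dy":0,"dz":0,"spin":0,"grip":-1}])

```text
time: 0.7
eef_pos: [0.2292, 0.5001, 0.3484]
tool_rot: [3.14, 0.001, 3.14]
force: [-1.0, 0.5, 0.0]
opening: 0.0878
grip_force: 0.0
```

move_arm(plan=[{"dx":-0.03,"dy":-0.04,"dz":0,"spin":0,"grip":-1},{"dx":-0.03,"dy":-0.04,"dz":0,"spin":0,"grip":-1},{"dx":-0.03,"dy":-0.04,"dz":0,"spin":0,"grip":-1},{"dx":-0.03,"dy":-0.04,"dz":0,"spin":0,"grip":-1},{"dx":0,"dy":0,"dz":0,"spin":0,"grip":-1}])

```text
time: 1.32
eef_pos: [0.3505, 0.3378, 0.3469]
tool_rot: [-3.141, -0.001, 3.133]
force: [-0.0, -0.1, 0.4]
opening: 0.0881
grip_force: 0.0
```

```bash
python3 - <<'E'
from h import *
d=shot('wrist','w2'); o=bot.get_obs(); print(o['eef_pos'],o['tool_rot'],o['qpos'],o['force'],o['time'],d['origin'],d['attitude'])
im=np.hstack([d['pixels'][:,:,::-1]]); cv2.imwrite('pics/w2.png',im)
E
```

```text
[0.34957602 0.33900988 0.34703819] [-3.14111096e+00 -1.17170472e-03  3.13548600e+00] [ 5.26286539e-01  2.38801097e-01  1.37748650e+00  1.79907872e-04
  1.52655909e+00 -1.03841149e+00] [-0.77464951 -0.20369578  0.26104612] 1.375 [0.27333143 0.33826526 0.42923644] [2.83600669e+00 1.53015359e-03 1.56288972e+00]
```

View pics/w2.png

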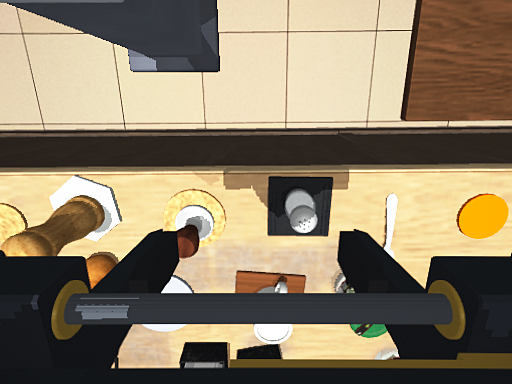

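The wrist view is flipped, with up towards the robot. It shows the mat corners (268,177)-(333,177)-(329,237)-(268,234), coaster columns 163–226 and rows 188–243, hex around (86,207), and salt cap (303,222).

```bash
python3 - <<'E'
from h import *
t=load('top0'); w=load('w2')
def hsv(d): return cv2.cvtColor(d['pixels'],cv2.COLOR_RGB2HSV)
def blob(d,m,seed,r):
    k=np.zeros(m.shape,np.uint8); cv2.circle(k,seed,r,255,-1); m=cv2.bitwise_and(m,k)
    c=cv2.findContours(m,cv2.RETR_EXTERNAL,cv2.CHAIN_APPROX_NONE)[0]; return max(c,key=cv2.contourArea).reshape(-1,2)
def rct(d,m,s,r,z=.008):
    g=ray(d,blob(d,m,s,r),z); q=cv2.minAreaRect((g*1000).astype(np.float32)); return np.round(q[0],1),np.round(q[1],1),q[2]
ht,hw=hsv(t),hsv(w)
print('mat',rct(t,cv2.inRange(ht,(0,0,0),(180,255,75)),(228,219),27), rct(w,cv2.inRange(hw,(0,0,0),(180,255,80)),(300,207),45))
print('hex',rct(t,cv2.inRange(ht,(0,0,190),(180,45,255)),(335,217),24), rct(w,cv2.inRange(hw,(0,0,190),(180,45,255)),(86,207),40))
print('plate',rct(t,cv2.inRange(ht,(0,0,170),(180,50,255)),(301,161),27))
print('board',rct(t,cv2.inRange(ht,(0,90,50),(12,255,190)),(242,167),30))
print('matw',ray(w,[(268,177),(333,177),(329,237),(268,234)],.008).mean(0))
g=ray(w,[(163,215),(226,215),(194,188),(194,243)],.008);print('coastw',g, g[2:].mean(0),g[:2].mean(0))
print('hexw',ray(w,[(77,175),(113,187),(121,214),(98,240),(50,199)],.008))
def tri(a,b):
    o=[];
    for d,u in((t,a),(w,b)):
        o.append((np.r_[ray(d,u,0)[0],0],pose(d)[1]))
    A=np.zeros((3,3));B=np.zeros(3)
    for g,c in o:
        v=(g-c)/np.linalg.norm(g-c);P=np.eye(3)-np.outer(v,v);A+=P;B+=P@c
    return np.linalg.solve(A,B)
s=blob(t,cv2.inRange(ht,(0,0,100),(180,60,255)),(229,223),12); print('saltcap px',s.mean(0),ray(t,s.mean(0),.09))
print('salt tri',tri(s.mean(0),(303,222)))
im=rect(t,.008,.36,.69,.01,.48,1650); cv2.imwrite('pics/r1.png',im)
E
```

```text
mat (array([433. , 398.4]), array([92.2, 88.7]), 88.63436126708984) (array([432.7, 398.6]), array([95.1, 95. ]), 88.63961791992188)
hex (array([429.7,  76.6]), array([93.3, 95.5]), 37.98072052001953) (array([430. ,  78.9]), array([94.4, 92.3]), 38.37098693847656)
plate (array([604.3, 171.5]), array([112.3, 116.3]), 88.28620147705078)
board (array([586., 331.]), array([68.6, 76.3]), 84.56319427490234)
matw [0.43374953 0.3997867 ]
coastw [[0.44502754 0.19070367]
 [0.44576391 0.28740391]
 [0.40203652 0.24142107]
 [0.49313522 0.23480573]] [0.44758587 0.2381134 ] [0.44539573 0.23905379]
hexw [[0.38081457 0.07131304]
 [0.39959053 0.12110053]
 [0.44287127 0.12662209]
 [0.48661632 0.08404988]
 [0.41774731 0.02377638]]
saltcap px [228.68571429 222.71428571] [[0.4193479  0.39172478]]
salt tri [0.41924084 0.3915332  0.09703031]
```

View pics/r1.png

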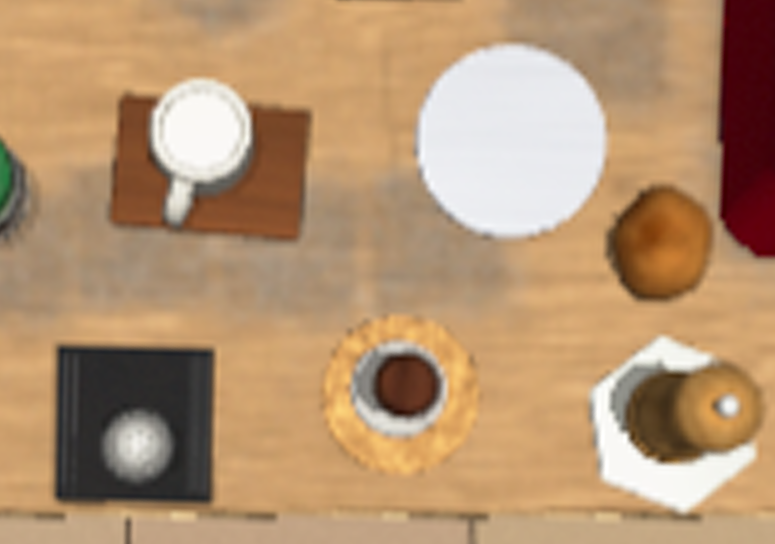

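move_arm(plan=[{"dx":-0.035,"dy":0.026,"dz":0.03,"spin":0,"grip":-1},{"dx":-0.035,"dy":0.026,"dz":0.03,"spin":0,"grip":-1},{"dx":0,"dy":0,"dz":0.04,"spin":0,"grip":-1},{"dx":0,"dy":0,"dz":0,"spin":0,"grip":-1}])

```text
time: 1.88
eef_pos: [0.4176, 0.3923, 0.2448]
tool_rot: [-3.138, -0.006, 3.141]
force: [-0.0, 0.5, 0.3]
opening: 0.0883
grip_force: 0.0
```

```bash
python3 - <<'E'
from h import *
d=shot('wrist','w3'); o=bot.get_obs(); print(o['eef_pos'],o['tool_rot'],o['time'],o['force'])
print(proj(d,[.419,.3915,.098]))
E
```

```text
[0.4181854  0.39249122 0.24731302] [-3.14046740e+00 -2.12284327e-03  3.14096089e+00] 1.925 [-0.64906828 -0.35000507  0.0736232 ]
[[257.92757685 198.36615436]]
```

View pics/w3.png

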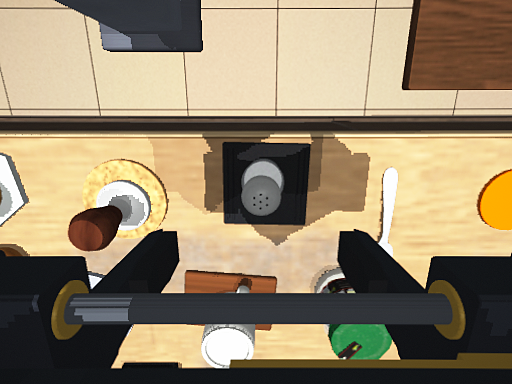

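The salt cap is at (260,200) and was predicted at (258,198), so the alignment is good. Going down to grip.

move_arm(force=20, plan=[{"dx":0,"dy":0.001,"dz":0.05,"spin":0,"grip":-1},{"dx":0,"dy":0,"dz":0.05,"spin":0,"grip":-1},{"dx":0,"dy":0,"dz":0.039,"spin":0,"grip":-1},{"dx":0,"dy":0,"dz":0,"spin":0,"grip":-1},{"dx":0,"dy":0,"dz":0,"spin":0,"grip":0}])

```text
time: 2.55
eef_pos: [0.4198, 0.3936, 0.1114]
tool_rot: [3.139, 0.004, 3.141]
force: [0.1, -1.0, 0.2]
opening: 0.0801
grip_force: 0.0
```

move_arm(plan=[{"dx":0,"dy":0,"dz":0,"spin":0,"grip":0.3},{"dx":0,"dy":0,"dz":0,"spin":0,"grip":1},{"dx":0,"dy":0,"dz":0,"spin":0,"grip":1},{"dx":0,"dy":0,"dz":0,"spin":0,"grip":1},{"dx":0,"dy":0,"dz":0,"spin":0,"grip":1}])

```text
time: 3.18
eef_pos: [0.4192, 0.3929, 0.109]
tool_rot: [3.141, 0.0, 3.141]
force: [-0.4, 0.3, 1.8]
opening: 0.0385
grip_force: 19.9
```

move_arm(plan=[{"dx":0,"dy":0,"dz":-0.03,"spin":0,"grip":1},{"dx":0,"dy":0,"dz":-0.055,"spin":0,"grip":1},{"dx":0,"dy":0,"dz":-0.055,"spin":0,"grip":1},{"dx":-0.0205,"dy":-0.0245,"dz":0,"spin":0,"grip":1},{"dx":-0.041,"dy":-0.049,"dz":0,"spin":0,"grip":1}])

```text
time: 3.8
eef_pos: [0.4793, 0.3205, 0.2493]
tool_rot: [3.141, 0.001, -3.139]
force: [0.9, 0.6, -1.6]
opening: 0.0385
grip_force: 19.7
```

move_arm(plan=[{"dx":-0.041,"dy":-0.049,"dz":0,"spin":0,"grip":1},{"dx":-0.041,"dy":-0.049,"dz":0,"spin":0,"grip":1},{"dx":-0.0415,"dy":-0.0499,"dz":0,"spin":0,"grip":1},{"dx":0,"dy":0,"dz":0.04,"spin":0,"grip":1},{"dx":0,"dy":0,"dz":0.04,"spin":0,"grip":1}])

```text
time: 4.42
eef_pos: [0.5999, 0.1753, 0.1673]
tool_rot: [-3.141, -0.0, 3.139]
force: [0.2, -0.3, -1.4]
opening: 0.0388
grip_force: 19.7
```

move_arm(plan=[{"dx":0,"dy":0,"dz":0.04,"spin":0,"grip":1},{"dx":0,"dy":0,"dz":0.01,"spin":0,"grip":1},{"dx":0,"dy":0,"dz":0,"spin":0,"grip":1},{"dx":0,"dy":0,"dz":0,"spin":0,"grip":1}])

```text
time: 4.92
eef_pos: [0.6003, 0.1765, 0.1204]
tool_rot: [3.141, 0.003, 3.141]
force: [-0.6, -0.2, -0.5]
opening: 0.0386
grip_force: 19.7
```

move_arm(plan=[{"dx":0,"dy":0,"dz":0.007,"spin":0,"grip":1},{"dx":0,"dy":0,"dz":0.004,"spin":0,"grip":1},{"dx":0,"dy":0,"dz":0,"spin":0,"grip":1}])

```text
time: 5.3
eef_pos: [0.6001, 0.1763, 0.109]
tool_rot: [3.142, 0.002, 3.141]
force: [-3.1, -0.2, 7.6]
opening: 0.039
grip_force: 20.4
```

move_arm(plan=[{"dx":0,"dy":0,"dz":0,"spin":0,"grip":0},{"dx":0,"dy":0,"dz":0,"spin":0,"grip":-0.5},{"dx":0,"dy":0,"dz":0,"spin":0,"grip":-0.5},{"dx":0,"dy":0,"dz":-0.04,"spin":0,"grip":-1},{"dx":0,"dy":0,"dz":-0.05,"spin":0,"grip":-1}])

```text
time: 5.92
eef_pos: [0.5994, 0.1762, 0.1978]
tool_rot: [-3.141, -0.003, 3.141]
force: [0.1, 0.0, 0.6]
opening: 0.082
grip_force: 0.0
```

move_arm(plan=[{"dx":0,"dy":0,"dz":-0.05,"spin":0,"grip":-1},{"dx":0.049,"dy":0.021,"dz":0,"spin":0,"grip":-1},{"dx":0.049,"dy":0.021,"dz":0,"spin":0,"grip":-1},{"dx":0.049,"dy":0.021,"dz":0,"spin":0,"grip":-1},{"dx":0,"dy":0,"dz":0,"spin":0,"grip":-1}])

```text
time: 6.55
eef_pos: [0.4501, 0.2405, 0.2482]
tool_rot: [3.142, -0.001, -3.139]
force: [0.9, -0.5, 0.4]
opening: 0.0878
grip_force: 0.0
```

```bash
python3 - <<'E'
from h import *
d=shot('wrist','w4'); o=bot.get_obs(); print(o['eef_pos'],o['tool_rot'],o['time'])
print(proj(d,[[.4534,.2403,.094],[.4534,.2403,.038],[.451,.237,.008],[.433,.072,.008],[.433,.0763,.008],[.433,.3985,.008]]))
t=shot('top','t4'); r=rect(t,.008,.38,.69,.01,.46,1200)
cv2.imwrite('pics/m4.png',cv2.resize(np.vstack([d['pixels'][:,:,::-1],cv2.resize(r,(512,353))]),None,fx=.8,fy=.8))
E
```

```text
[0.45197778 0.23994787 0.24818617] [ 3.14152923e+00  6.52874717e-04 -3.14067431e+00] 6.6
[[258.00838727 196.77046201]
 [258.00063706 179.18256338]
 [255.05836459 169.99971276]
 [104.96807594 153.61682148]
 [108.89711716 153.6311739 ]
 [401.86627936 154.39133086]]
```

View pics/m4.png

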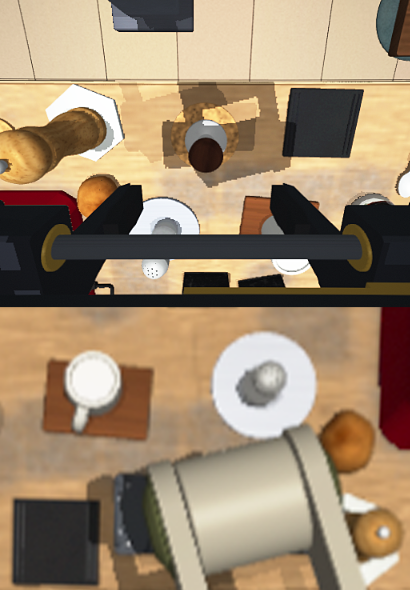

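The salt is standing on the plate. The tamper knob is at about (257,194) and was predicted at (258,197). The mat is empty, centred at about (404,153). Grasping the tamper.

move_arm(force=35, plan=[{"dx":-0.001,"dy":0,"dz":0.05,"spin":0,"grip":-1},{"dx":0,"dy":0,"dz":0.05,"spin":0,"grip":-1},{"dx":0,"dy":0,"dz":0.033,"spin":0,"grip":-1},{"dx":0,"dy":0,"dz":0,"spin":0,"grip":-0.5},{"dx":0,"dy":0,"dz":0,"spin":0,"grip":0}])

```text
time: 7.28
eef_pos: [0.455, 0.2393, 0.1157]
tool_rot: [3.141, 0.002, 3.14]
force: [-0.8, -0.4, 0.3]
opening: 0.0704
grip_force: 0.0
```

move_arm(plan=[{"dx":0,"dy":0,"dz":0,"spin":0,"grip":1},{"dx":0,"dy":0,"dz":0,"spin":0,"grip":1},{"dx":0,"dy":0,"dz":0,"spin":0,"grip":1},{"dx":0,"dy":0,"dz":0,"spin":0,"grip":1}])

```text
time: 7.78
eef_pos: [0.4538, 0.2396, 0.1151]
tool_rot: [3.141, 0.001, 3.141]
force: [-1.3, 0.3, 3.3]
opening: 0.0339
grip_force: 34.5
```

move_arm(plan=[{"dx":0,"dy":0,"dz":-0.02,"spin":0,"grip":1},{"dx":0,"dy":0,"dz":-0.04,"spin":0,"grip":1},{"dx":0,"dy":0,"dz":-0.04,"spin":0,"grip":1},{"dx":0,"dy":0,"dz":0,"spin":0,"grip":1}])

```text
time: 8.28
eef_pos: [0.4542, 0.2396, 0.2163]
tool_rot: [3.141, 0.004, 3.141]
force: [-0.6, -0.0, -5.3]
opening: 0.0338
grip_force: 34.9
```

move_arm(plan=[{"dx":0.005,"dy":0.035,"dz":0,"spin":0,"grip":1},{"dx":0.006,"dy":0.045,"dz":0,"spin":0,"grip":1},{"dx":0.005,"dy":0.045,"dz":0,"spin":0,"grip":1},{"dx":0.005,"dy":0.035,"dz":0,"spin":0,"grip":1},{"dx":0,"dy":0,"dz":0.04,"spin":0,"grip":1}])

```text
time: 8.9
eef_pos: [0.4325, 0.4018, 0.1736]
tool_rot: [3.14, 0.002, -3.139]
force: [0.5, 1.0, -5.3]
opening: 0.0335
grip_force: 34.9
```

move_arm(plan=[{"dx":0,"dy":0,"dz":0.03,"spin":0,"grip":1},{"dx":0,"dy":0,"dz":0.015,"spin":0,"grip":1},{"dx":0,"dy":0,"dz":0,"spin":0,"grip":1},{"dx":0,"dy":0,"dz":0,"spin":0,"grip":1}])

```text
time: 9.4
eef_pos: [0.4333, 0.3996, 0.1305]
tool_rot: [3.141, 0.001, 3.141]
force: [0.2, 1.2, -4.9]
opening: 0.0335
grip_force: 34.9
```

```bash
python3 - <<'E'
from h import *
d=shot('wrist','w5'); o=bot.get_obs(); print(o['eef_pos'],o['tool_rot'],o['time'])
s=shot('scene','s5')
print(proj(d,[[.433,.399,.008],[.433,.399,.023]]))
cv2.imwrite('pics/m5.png',np.hstack([cv2.resize(d['pixels'][60:280,130:390,::-1],None,fx=1.8,fy=1.8),cv2.resize(s['pixels'][120:340,170:330,::-1],None,fx=1.8,fy=1.8)]))
E
```

```text
[0.43328155 0.39959928 0.13072674] [3.14058824e+00 1.63539967e-03 3.14069438e+00] 9.45
[[257.44314631 205.68586287]
 [257.42210723 213.34891064]]
```

View pics/m5.png

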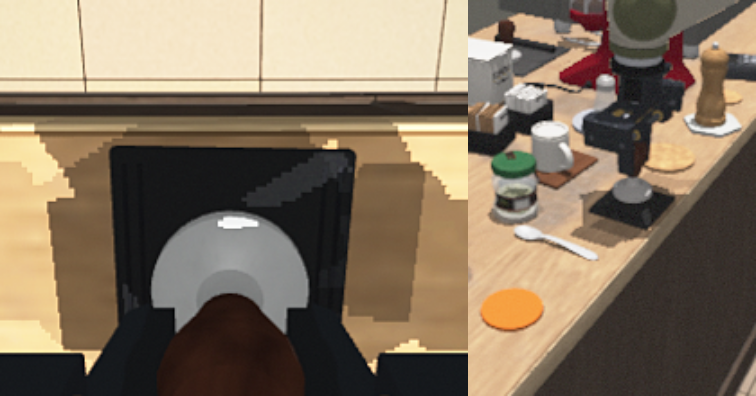

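The tamper hangs upright over the mat. The foot centre is at column 230 and the mat centre at about 233, which is within 1 mm. Lowering and releasing, then on to the cup.

move_arm(plan=[{"dx":0,"dy":0,"dz":0.01,"spin":0,"grip":1},{"dx":0,"dy":0,"dz":0.006,"spin":0,"grip":1},{"dx":0,"dy":0,"dz":0,"spin":0,"grip":1}])

```text
time: 9.88
eef_pos: [0.433, 0.3994, 0.1148]
tool_rot: [3.141, 0.001, 3.141]
force: [-3.0, -3.4, 7.1]
opening: 0.0335
grip_force: 35.2
```

move_arm(plan=[{"dx":0,"dy":0,"dz":0,"spin":0,"grip":0.1},{"dx":0,"dy":0,"dz":0,"spin":0,"grip":-0.5},{"dx":0,"dy":0,"dz":0,"spin":0,"grip":-1},{"dx":0,"dy":0,"dz":-0.04,"spin":0,"grip":-1},{"dx":0,"dy":0,"dz":-0.05,"spin":0,"grip":-1}])

```text
time: 10.5
eef_pos: [0.4327, 0.3993, 0.204]
tool_rot: [-3.14, -0.002, 3.141]
force: [-0.0, -0.1, 1.2]
opening: 0.0772
grip_force: 0.0
```

move_arm(plan=[{"dx":0,"dy":0,"dz":-0.05,"spin":0,"grip":-1},{"dx":-0.04,"dy":-0.01,"dz":0,"spin":0,"grip":-1},{"dx":-0.04,"dy":-0.01,"dz":0,"spin":0,"grip":-1},{"dx":-0.025,"dy":-0.01,"dz":0,"spin":0,"grip":-1},{"dx":0,"dy":0,"dz":0,"spin":0,"grip":-1}])

```text
time: 11.12
eef_pos: [0.5391, 0.3685, 0.253]
tool_rot: [-3.141, -0.0, 3.139]
force: [0.8, 0.1, 0.0]
opening: 0.0881
grip_force: 0.0
```

```bash
python3 - <<'E'
from h import *
d=shot('wrist','w6'); o=bot.get_obs(); print(o['eef_pos'],o['tool_rot'],o['time'])
print(proj(d,[[.601,.3565,.07],[.601-.039,.3565+.015,.04],[.5888,.3524,.008],[.433,.399,.008],[.433,.399,.094],[.433,.399,.038]]))
E
```

```text
[0.53796125 0.36914861 0.25326612] [-3.14148652e+00 -7.39514343e-04  3.13987566e+00] 11.175
[[246.39249944 243.03411507]
 [261.15681735 196.33434792]
 [244.76126718 209.10821189]
 [287.79212884  67.07692388]
 [298.82348411  56.05298187]
 [290.89135655  63.98022779]]
```

View pics/w6.png

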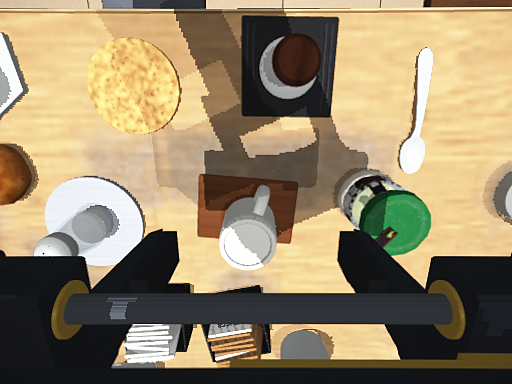

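The cup disc is centred at (248,242) with the handle reaching to (264,190). The tamper foot at (291,66) sits on the mat centre at (288,66). The coaster is now clear at columns 87–181, rows 37–136.

```bash
python3 - <<'E'
from h import *
d=load('w6'); h=cv2.cvtColor(d['pixels'],cv2.COLOR_RGB2HSV)
c=ray(d,(248,242),.07)[0]; print('cup',c)
for z in(.03,.04,.05,.06):
    g=ray(d,[(264,188),(258,222)],z); v=g-c; print(z,g.round(4).tolist(),np.degrees(np.arctan2(v[:,1],-v[:,0])), np.hypot(*v.T))
m=cv2.inRange(h,(10,70,60),(30,255,255)); 
print('coaster',ray(d,[(87,86),(181,86),(134,37),(134,135)],.008), ray(d,(134,86),.008))
im=rect(d,.008,.39,.65,.19,.44,2200); cv2.imwrite('pics/r6.png',im)
E
```

```text
cup [0.59985818 0.35811861]
0.03 [[0.5559, 0.3747], [0.5958, 0.3681]] [20.62385039 67.76642319] [0.04698646 0.01077197]
0.04 [[0.5528, 0.3745], [0.5914, 0.3681]] [19.1570204  49.71417271] [0.04981276 0.01308672]
0.05 [[0.5497, 0.3743], [0.587, 0.3681]] [17.84845769 37.88058151] [0.05266818 0.01627768]
0.06 [[0.5466, 0.3741], [0.5826, 0.3681]] [16.67502719 30.1411898 ] [0.05554824 0.0199283 ]
coaster [[0.45102723 0.19019332]
 [0.45103754 0.28801766]
 [0.40511364 0.24508904]
 [0.501583   0.23243055]] [[0.45101031 0.23903629]]
```

View pics/r6.png

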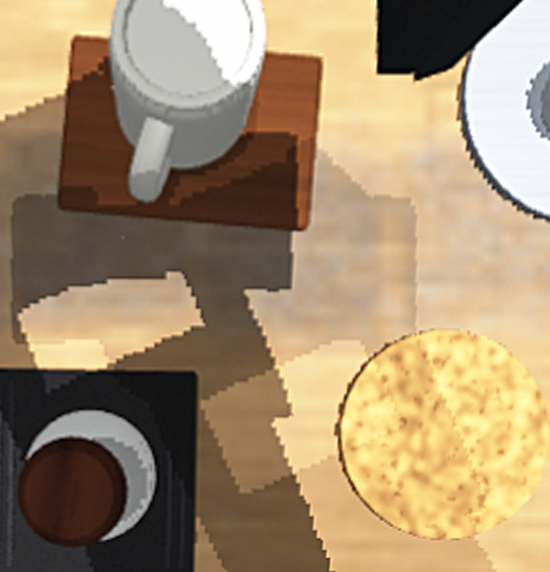

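move_arm(force=20, plan=[{"dx":-0.031,"dy":-0.0055,"dz":0,"spin":0,"grip":-1},{"dx":-0.031,"dy":-0.0055,"dz":0,"spin":0,"grip":-1},{"dx":0,"dy":0,"dz":0.02,"spin":0.165,"grip":-1},{"dx":0,"dy":0,"dz":0.02,"spin":0.165,"grip":-1},{"dx":0,"dy":0,"dz":0.01,"spin":0,"grip":-1}])

```text
time: 11.8
eef_pos: [0.5987, 0.359, 0.2029]
tool_rot: [-3.141, -0.001, 2.813]
force: [-0.2, -0.8, 0.5]
opening: 0.0884
grip_force: 0.0
```

```bash
python3 - <<'E'
from h import *
d=shot('wrist','w7'); o=bot.get_obs(); print(o['eef_pos'],o['tool_rot'],o['time'])
print(proj(d,[[.5998,.358,.07],[.5888,.3524,.008]]))
E
```

```text
[0.59865558 0.35881885 0.20199393] [-3.13992595e+00 -2.17011703e-03  2.81512946e+00] 11.85
[[257.29625489 203.3203395 ]
 [248.34376849 172.92793571]]
```

View pics/w7.png

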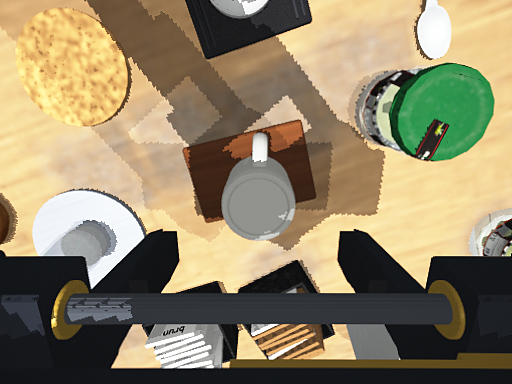

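The handle points straight along the tool's x axis and the disc is at (258,202) against (257,203) predicted. Going down.

move_arm(plan=[{"dx":0,"dy":0,"dz":0.05,"spin":0,"grip":-1},{"dx":0,"dy":0,"dz":0.04,"spin":0,"grip":-1},{"dx":0,"dy":0,"dz":0.019,"spin":0,"grip":-1},{"dx":0,"dy":0,"dz":0,"spin":0,"grip":-0.5},{"dx":0,"dy":0,"dz":0,"spin":0,"grip":0}])

```text
time: 12.48
eef_pos: [0.6005, 0.3587, 0.0968]
tool_rot: [3.139, 0.002, 2.812]
force: [-0.0, -0.2, 0.2]
opening: 0.0705
grip_force: 0.0
```

move_arm(plan=[{"dx":0,"dy":0,"dz":0,"spin":0,"grip":1},{"dx":0,"dy":0,"dz":0,"spin":0,"grip":1},{"dx":0,"dy":0,"dz":0,"spin":0,"grip":1}])

```text
time: 12.85
eef_pos: [0.6003, 0.3585, 0.0963]
tool_rot: [3.14, 0.002, 2.811]
force: [-0.3, 0.5, 6.7]
opening: 0.0577
grip_force: 20.1
```

move_arm(plan=[{"dx":0,"dy":0,"dz":-0.03,"spin":0,"grip":1},{"dx":0,"dy":0,"dz":-0.05,"spin":0,"grip":1},{"dx":0,"dy":0,"dz":-0.05,"spin":-0.11,"grip":1},{"dx":0,"dy":0,"dz":0,"spin":-0.11,"grip":1},{"dx":0,"dy":0,"dz":0,"spin":-0.11,"grip":1}])

```text
time: 13.48
eef_pos: [0.5997, 0.3583, 0.2254]
tool_rot: [3.141, 0.001, -3.139]
force: [-0.1, 0.1, -1.9]
opening: 0.0579
grip_force: 20.0
```

move_arm(plan=[{"dx":0.027,"dy":-0.022,"dz":0,"spin":0,"grip":1},{"dx":0.037,"dy":-0.03,"dz":0,"spin":0,"grip":1},{"dx":0.037,"dy":-0.03,"dz":0,"spin":0,"grip":1},{"dx":0.037,"dy":-0.03,"dz":0,"spin":0,"grip":1},{"dx":0.01,"dy":-0.008,"dz":0.02,"spin":0,"grip":1}])

```text
time: 14.1
eef_pos: [0.4502, 0.2374, 0.206]
tool_rot: [3.141, 0.002, 3.14]
force: [0.0, 0.8, -1.4]
opening: 0.0573
grip_force: 20.0
```

move_arm(plan=[{"dx":0,"dy":0,"dz":0.05,"spin":0,"grip":1},{"dx":0,"dy":0,"dz":0.04,"spin":0,"grip":1},{"dx":0,"dy":0,"dz":0,"spin":0,"grip":1},{"dx":0,"dy":0,"dz":0,"spin":0,"grip":1}])

```text
time: 14.6
eef_pos: [0.4524, 0.2387, 0.1161]
tool_rot: [3.141, 0.002, 3.141]
force: [0.3, -0.1, -2.1]
opening: 0.058
grip_force: 20.0
```

```bash
python3 - <<'E'
from h import *
d=shot('wrist','w8'); o=bot.get_obs(); print(o['eef_pos'],o['tool_rot'],o['time'])
print(proj(d,[[.452,.238,.008],[.452,.238,.08],[.404,.238,.008],[.452,.19,.008],[.452,.286,.008]]))
E
```

```text
[0.45249949 0.23868204 0.11645682] [3.14085618e+00 2.90605942e-03 3.14097412e+00] 14.65
[[257.3632731  212.69849517]
 [257.13335553 271.56250926]
 [257.30659628 143.33462208]
 [188.04258105 212.72785837]
 [326.68717125 212.69063128]]
```

View pics/w8.png

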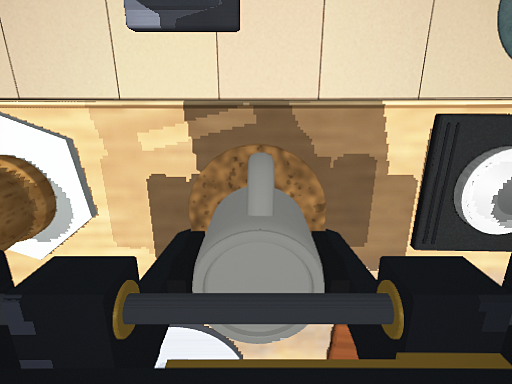

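The coaster edges at columns 190/327 and row 144 match the prediction, and the cup is centred at column 258. Setting it down.

move_arm(plan=[{"dx":0,"dy":0,"dz":0.013,"spin":0,"grip":1},{"dx":0,"dy":0,"dz":0.007,"spin":0,"grip":1},{"dx":0,"dy":0,"dz":0,"spin":0,"grip":1}])

```text
time: 15.02
eef_pos: [0.452, 0.2385, 0.0949]
tool_rot: [3.142, 0.001, 3.141]
force: [0.8, -1.3, 1.6]
opening: 0.0581
grip_force: 20.0
```

move_arm(plan=[{"dx":0,"dy":0,"dz":0,"spin":0,"grip":-0.4},{"dx":0,"dy":0,"dz":0,"spin":0,"grip":-1},{"dx":0,"dy":0,"dz":0,"spin":0,"grip":-1},{"dx":0,"dy":0,"dz":-0.04,"spin":0,"grip":-1},{"dx":0,"dy":0,"dz":-0.05,"spin":0,"grip":-1}])

```text
time: 15.65
eef_pos: [0.4514, 0.2383, 0.1852]
tool_rot: [-3.141, -0.002, 3.141]
force: [1.0, 0.5, -0.2]
opening: 0.0878
grip_force: 0.0
```

move_arm(plan=[{"dx":0,"dy":0,"dz":-0.055,"spin":0,"grip":-1},{"dx":0,"dy":0,"dz":-0.055,"spin":0,"grip":-1},{"dx":0.01,"dy":-0.05,"dz":0,"spin":0,"grip":-1},{"dx":0.01,"dy":-0.05,"dz":0,"spin":0,"grip":-1},{"dx":0,"dy":0,"dz":0,"spin":0,"grip":-1}])

```text
time: 16.27
eef_pos: [0.4312, 0.1365, 0.295]
tool_rot: [-3.141, 0.0, 3.137]
force: [0.9, 0.8, 0.5]
opening: 0.0881
grip_force: 0.0
```

```bash
python3 - <<'E'
from h import *
d=shot('wrist','w9'); o=bot.get_obs(); print(o['eef_pos'],o['tool_rot'],o['time'])
print(proj(d,[[.452,.238,.008],[.452,.238,.07],[.433,.0745,.008],[.4402,.0731,.158]]))
E
```

```text
[0.43159554 0.13771962 0.29496024] [3.14134575e+00 3.63057691e-04 3.13829879e+00] 16.325
[[336.98730573 175.98674014]
 [351.4854758  190.54094575]
 [209.54513414 162.02258834]
 [178.73846587 210.66911058]]
```

View pics/w9.png

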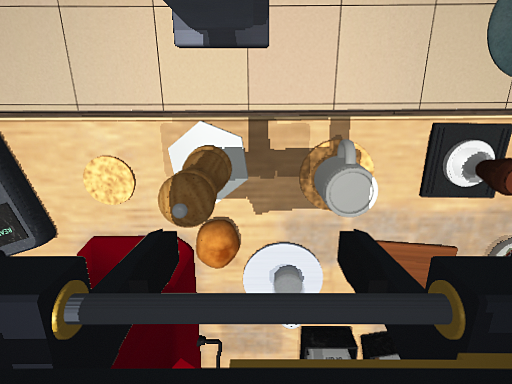

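The cup is on the coaster with its disc at (349,190), against (351,190) predicted. The pepper knob at (179,211) is exactly as predicted. Grasping the mill by its head.

move_arm(force=25, plan=[{"dx":-0.0045,"dy":-0.032,"dz":0,"spin":0,"grip":-1},{"dx":-0.004,"dy":-0.0325,"dz":0,"spin":0,"grip":-1},{"dx":0,"dy":0,"dz":0,"spin":0,"grip":-1},{"dx":0,"dy":0,"dz":0.04,"spin":0,"grip":-1},{"dx":0,"dy":0,"dz":0.04,"spin":0,"grip":-1}])

```text
time: 16.95
eef_pos: [0.4402, 0.0755, 0.2139]
tool_rot: [3.141, 0.001, -3.141]
force: [0.9, -0.4, -0.5]
opening: 0.0885
grip_force: 0.0
```

move_arm(plan=[{"dx":0,"dy":0,"dz":0.04,"spin":0,"grip":-1},{"dx":0,"dy":0,"dz":0,"spin":0,"grip":-0.4},{"dx":0,"dy":0,"dz":0,"spin":0,"grip":0}])

```text
time: 17.32
eef_pos: [0.4407, 0.0747, 0.1759]
tool_rot: [-3.142, 0.002, -3.141]
force: [0.5, -0.4, -0.3]
opening: 0.0702
grip_force: 0.0
```

move_arm(plan=[{"dx":0,"dy":0,"dz":0,"spin":0,"grip":1},{"dx":0,"dy":0,"dz":0,"spin":0,"grip":1},{"dx":0,"dy":0,"dz":0,"spin":0,"grip":1},{"dx":0,"dy":0,"dz":0,"spin":0,"grip":1}])

```text
time: 17.82
eef_pos: [0.4406, 0.0738, 0.1755]
tool_rot: [-3.141, 0.002, 3.141]
force: [0.1, -0.9, 6.2]
opening: 0.0472
grip_force: 24.2
```

move_arm(plan=[{"dx":0,"dy":0,"dz":-0.03,"spin":0,"grip":1},{"dx":0,"dy":0,"dz":-0.05,"spin":0,"grip":1},{"dx":0,"dy":0,"dz":-0.045,"spin":0,"grip":1},{"dx":-0.01,"dy":0.02,"dz":0,"spin":0,"grip":1},{"dx":-0.02,"dy":0.038,"dz":0,"spin":0,"grip":1}])

```text
time: 18.45
eef_pos: [0.4702, 0.1319, 0.3003]
tool_rot: [-3.141, 0.001, 3.139]
force: [0.2, 0.2, -1.8]
opening: 0.0472
grip_force: 24.7
```

move_arm(plan=[{"dx":-0.023,"dy":0.043,"dz":0,"spin":0,"grip":1},{"dx":-0.023,"dy":0.043,"dz":0,"spin":0,"grip":1},{"dx":-0.023,"dy":0.043,"dz":0,"spin":0,"grip":1},{"dx":-0.023,"dy":0.043,"dz":0,"spin":0,"grip":1},{"dx":-0.018,"dy":0.033,"dz":0,"spin":0,"grip":1}])

```text
time: 19.08
eef_pos: [0.5807, 0.3385, 0.2989]
tool_rot: [-3.141, -0.001, 3.141]
force: [1.7, -0.2, -1.7]
opening: 0.0471
grip_force: 24.7
```

move_arm(plan=[{"dx":-0.008,"dy":0.0155,"dz":0,"spin":0,"grip":1},{"dx":0,"dy":0,"dz":0.03,"spin":0,"grip":1},{"dx":0,"dy":0,"dz":0.03,"spin":0,"grip":1},{"dx":0,"dy":0,"dz":0.03,"spin":0,"grip":1},{"dx":0,"dy":0,"dz":0,"spin":0,"grip":1}])

```text
time: 19.7
eef_pos: [0.5876, 0.352, 0.2071]
tool_rot: [-3.14, -0.006, 3.141]
force: [-0.2, 0.1, -1.5]
opening: 0.0469
grip_force: 24.7
```

```bash
python3 - <<'E'
from h import *
d=shot('wrist','w10'); t=shot('top','t10'); o=bot.get_obs(); print(o['eef_pos'],o['tool_rot'],o['time'])
print(proj(d,[[.5888,.3524,.008]]))
r=rect(t,.008,.37,.68,.02,.44,1000)
cv2.imwrite('pics/m10.png',np.vstack([d['pixels'][90:330,:,::-1],cv2.resize(r,(512,378))[:350]]))
E
```

```text
[0.58858384 0.35237806 0.21061013] [3.14131838e+00 5.90032094e-04 3.14071587e+00] 19.8
[[259.11416738 181.05940198]]
```

View pics/m10.png

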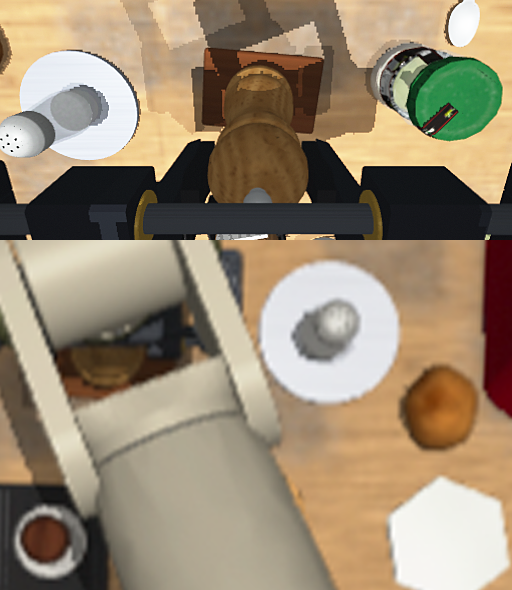

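The mill is centred over the board, whose centre is at about (261,181) against (259,181) predicted. The hex tile is now empty and fully visible to the top camera. Setting down and measuring the hex.

move_arm(plan=[{"dx":0,"dy":0,"dz":0.024,"spin":0,"grip":1},{"dx":0,"dy":0,"dz":0.009,"spin":0,"grip":1},{"dx":0,"dy":0,"dz":0.003,"spin":0,"grip":1},{"dx":0,"dy":0,"dz":0,"spin":0,"grip":1}])

```text
time: 20.3
eef_pos: [0.5889, 0.3524, 0.1756]
tool_rot: [3.141, 0.003, 3.141]
force: [-0.1, -1.3, 3.6]
opening: 0.0473
grip_force: 24.5
```

```bash
python3 - <<'E'
from h import *
t=load('t10'); h=cv2.cvtColor(t['pixels'],cv2.COLOR_RGB2HSV); m=cv2.inRange(h,(0,0,190),(180,45,255))
for n,s,r,z in [('hex',(335,217),24,.008)]:
    k=np.zeros_like(m); cv2.circle(k,s,r,255,-1); M=cv2.moments(cv2.bitwise_and(m,k),True); u=(M['m10']/M['m00'],M['m01']/M['m00']); print(n,u,M['m00'],ray(t,u,z))
w=load('w10'); print('salt cap',ray(w,(12,228),.098))
E
```

```text
hex (333.8863636363636, 215.83585858585857) 792.0 [[0.43297246 0.07267531]]
salt cap [[0.59829484 0.17799321]]
```

move_arm(force=20, plan=[{"dx":0,"dy":0,"dz":0,"spin":0,"grip":-0.3},{"dx":0,"dy":0,"dz":0,"spin":0,"grip":-1},{"dx":0,"dy":0,"dz":0,"spin":0,"grip":-1},{"dx":0,"dy":0,"dz":-0.04,"spin":0,"grip":-1},{"dx":0,"dy":0,"dz":-0.05,"spin":0,"grip":-1}])

```text
time: 20.92
eef_pos: [0.5881, 0.3522, 0.2638]
tool_rot: [-3.141, -0.003, 3.141]
force: [0.6, -0.3, 1.0]
opening: 0.0881
grip_force: 0.0
```

move_arm(plan=[{"dx":-0.003,"dy":-0.044,"dz":0,"spin":0,"grip":-1},{"dx":-0.003,"dy":-0.044,"dz":0,"spin":0,"grip":-1},{"dx":-0.003,"dy":-0.044,"dz":0,"spin":0,"grip":-1},{"dx":-0.002,"dy":-0.044,"dz":0,"spin":0,"grip":-1},{"dx":0,"dy":0,"dz":0,"spin":0,"grip":-1}])

```text
time: 21.55
eef_pos: [0.5995, 0.1738, 0.2639]
tool_rot: [-3.141, -0.0, 3.137]
force: [1.0, 0.1, 0.2]
opening: 0.0886
grip_force: 0.0
```

```bash
python3 - <<'E'
from h import *
d=shot('wrist','w11'); o=bot.get_obs(); print(o['eef_pos'],o['tool_rot'],o['time'])
print(proj(d,[[.600,.1763,.098],[.5888,.3524,.158],[.433,.073,.008],[.452,.238,.07]]))
E
```

```text
[0.59936669 0.17542144 0.2638653 ] [ 3.14135831e+00 -1.18114206e-05  3.13874201e+00] 21.6
[[261.15627778 189.31025873]
 [525.21956725 199.16834   ]
 [156.49319882   2.74887174]
 [336.3485118    5.64240268]]
```

View pics/w11.png

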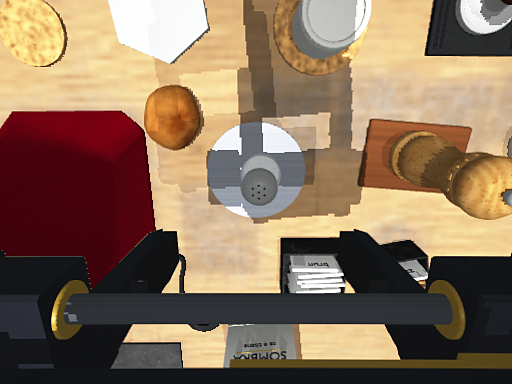

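The salt cap is at (259,190), against (261,189) predicted, and the mill stands on the board. Grasping the salt, then moving back in x before going sideways to stay clear of the grinder.

move_arm(plan=[{"dx":0,"dy":0,"dz":0.05,"spin":0,"grip":-1},{"dx":0,"dy":0,"dz":0.05,"spin":0,"grip":-1},{"dx":0,"dy":0,"dz":0.04,"spin":0,"grip":-1},{"dx":0,"dy":0,"dz":0.014,"spin":0,"grip":-1},{"dx":0,"dy":0,"dz":0,"spin":0,"grip":-0.3}])

```text
time: 22.22
eef_pos: [0.5993, 0.177, 0.1098]
tool_rot: [3.142, -0.0, -3.142]
force: [0.4, -0.0, -0.9]
opening: 0.08
grip_force: 0.0
```

move_arm(plan=[{"dx":0,"dy":0,"dz":0,"spin":0,"grip":0.1},{"dx":0,"dy":0,"dz":0,"spin":0,"grip":1},{"dx":0,"dy":0,"dz":0,"spin":0,"grip":1},{"dx":0,"dy":0,"dz":0,"spin":0,"grip":1},{"dx":0,"dy":0,"dz":0,"spin":0,"grip":1}])

```text
time: 22.85
eef_pos: [0.5993, 0.1762, 0.11]
tool_rot: [-3.141, 0.0, 3.141]
force: [0.4, -0.3, 1.1]
opening: 0.0383
grip_force: 19.9
```

move_arm(plan=[{"dx":0,"dy":0,"dz":-0.03,"spin":0,"grip":1},{"dx":0,"dy":0,"dz":-0.05,"spin":0,"grip":1},{"dx":0.02,"dy":0,"dz":-0.02,"spin":0,"grip":1},{"dx":0.045,"dy":0,"dz":0,"spin":0,"grip":1},{"dx":0.045,"dy":0,"dz":0,"spin":0,"grip":1}])

```text
time: 23.48
eef_pos: [0.4878, 0.1763, 0.2097]
tool_rot: [3.142, -0.0, 3.141]
force: [-0.1, 0.6, -0.7]
opening: 0.0383
grip_force: 19.7
```

move_arm(plan=[{"dx":0.04,"dy":-0.015,"dz":0,"spin":0,"grip":1},{"dx":0.016,"dy":-0.04,"dz":0,"spin":0,"grip":1},{"dx":0,"dy":-0.035,"dz":0,"spin":0,"grip":1},{"dx":0,"dy":-0.013,"dz":0,"spin":0,"grip":1},{"dx":0,"dy":0,"dz":0,"spin":0,"grip":1}])

```text
time: 24.1
eef_pos: [0.4333, 0.0732, 0.2097]
tool_rot: [3.141, -0.0, 3.139]
force: [-0.2, 0.6, -1.2]
opening: 0.0388
grip_force: 19.7
```

move_arm(plan=[{"dx":0,"dy":0,"dz":0.04,"spin":0,"grip":1},{"dx":0,"dy":0,"dz":0.03,"spin":0,"grip":1},{"dx":0,"dy":0,"dz":0.01,"spin":0,"grip":1},{"dx":0,"dy":0,"dz":0,"spin":0,"grip":1},{"dx":0,"dy":0,"dz":0,"spin":0,"grip":1}])

```text
time: 24.72
eef_pos: [0.4336, 0.0737, 0.1306]
tool_rot: [-3.141, 0.002, 3.141]
force: [0.0, -0.5, -0.6]
opening: 0.0384
grip_force: 19.7
```

move_arm(plan=[{"dx":0,"dy":0,"dz":0.012,"spin":0,"grip":1},{"dx":0,"dy":0,"dz":0.007,"spin":0,"grip":1},{"dx":0,"dy":0,"dz":0.002,"spin":0,"grip":1},{"dx":0,"dy":0,"dz":0,"spin":0,"grip":1}])

```text
time: 25.22
eef_pos: [0.4334, 0.0734, 0.1098]
tool_rot: [-3.141, 0.002, 3.141]
force: [-3.6, 0.0, 19.0]
opening: 0.0383
grip_force: 21.2
```

move_arm(plan=[{"dx":0,"dy":0,"dz":0,"spin":0,"grip":0},{"dx":0,"dy":0,"dz":0,"spin":0,"grip":-0.6},{"dx":0,"dy":0,"dz":0,"spin":0,"grip":-1},{"dx":0,"dy":0,"dz":-0.04,"spin":0,"grip":-1},{"dx":0,"dy":0,"dz":-0.05,"spin":0,"grip":-1}])

```text
time: 25.85
eef_pos: [0.4328, 0.0734, 0.1992]
tool_rot: [3.141, -0.003, 3.141]
force: [0.9, -0.2, -0.2]
opening: 0.0818
grip_force: 0.0
```

move_arm(plan=[{"dx":0,"dy":0,"dz":-0.06,"spin":0,"grip":-1},{"dx":0,"dy":0,"dz":-0.04,"spin":0,"grip":-1},{"dx":0.02,"dy":0.045,"dz":0,"spin":0,"grip":-1},{"dx":0.02,"dy":0.045,"dz":0,"spin":0,"grip":-1},{"dx":0.02,"dy":0.045,"dz":0,"spin":0,"grip":-1}])

```text
time: 26.48
eef_pos: [0.3724, 0.2097, 0.2987]
tool_rot: [3.142, -0.0, 3.14]
force: [0.7, 0.4, -0.2]
opening: 0.0879
grip_force: 0.0
```

move_arm(plan=[{"dx":0.025,"dy":0.05,"dz":0,"spin":0,"grip":-1},{"dx":0.025,"dy":0.05,"dz":0,"spin":0,"grip":-1},{"dx":0.025,"dy":0.05,"dz":0,"spin":0,"grip":-1},{"dx":0.025,"dy":0.05,"dz":0,"spin":0,"grip":-1},{"dx":0.025,"dy":0.05,"dz":0,"spin":0,"grip":-1}])

```text
time: 27.1
eef_pos: [0.2473, 0.4602, 0.2985]
tool_rot: [-3.141, -0.0, 3.141]
force: [0.4, -0.8, 0.2]
opening: 0.0881
grip_force: 0.0
```

move_arm(plan=[{"dx":0,"dy":0.02,"dz":0,"spin":0,"grip":-1},{"dx":0,"dy":0,"dz":0,"spin":0,"grip":-1},{"dx":0,"dy":0,"dz":0,"spin":0,"grip":-1},{"dx":0,"dy":0,"dz":0,"spin":0,"grip":-1}])

```text
time: 27.6
eef_pos: [0.2488, 0.4778, 0.2989]
tool_rot: [-3.141, 0.0, 3.14]
force: [-0.7, -0.2, 0.1]
opening: 0.0879
grip_force: 0.0
```

```bash
python3 - <<'E'
from h import *
t=shot('top','t12'); o=bot.get_obs(); print(o['eef_pos'],o['time'])
im=rect(t,.008,.36,.69,.0,.47,1650)
for x,y,z in[(.433,.399,.094),(.452,.238,.07),(.433,.073,.098),(.5888,.3524,.158)]:
    R,c=pose(t); p=c+(np.array([x,y,z])-c)*(c[2]-.008)/(c[2]-z); cv2.drawMarker(im,(int((.47-p[1])*1650),int((.69-p[0])*1650)),(255,0,255),0,14,1)
cv2.imwrite('pics/r12.png',im)
E
```

```text
[0.24882733 0.47786584 0.29892534] 27.65
```

View pics/r12.png

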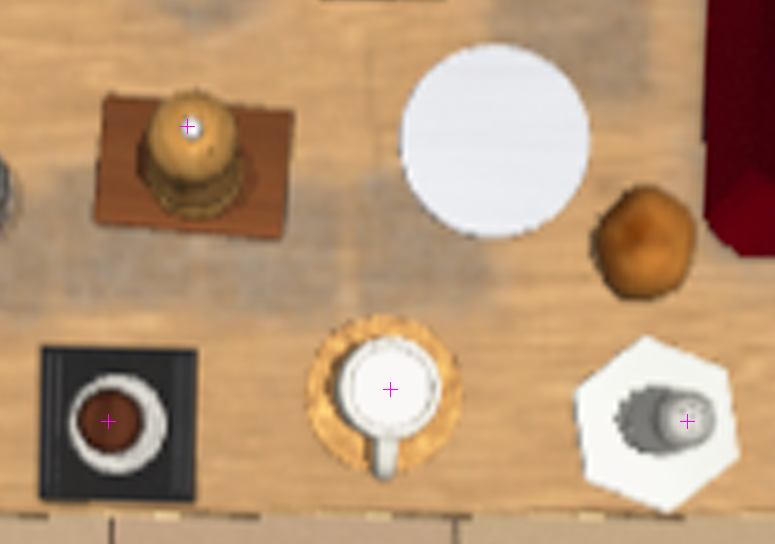

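All four are standing upright on their own stands, within about 2–3 mm of the middle markers, and the plate is empty. Handing in.

```bash
python3 -c "
from bench import bot
print(bot.sign_off())"
```

```text
the job is handed in; nothing more can be done
None
```

The job is handed in: the tamper, cup, salt shaker and pepper mill all stand upright and released on their own stands, within about 3 mm of the middle in the last top view, with the steel plate empty and the olive jar never touched.

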